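# Lay out the robot-joint kit on its silhouette pads

### The arm

A 7-joint arm with a two-finger parallel gripper is mounted at the origin on the work surface. World frame = base frame: x ahead of the robot, y to its left, z up, the work surface at z = 0. Lengths are in m, angles in rad, forces in N, time in s.
With the tool pointing down it reaches from about 0.425 to 0.875 m from the base axis. Payload 8.4 kg.
Tool frame: the origin (TCP) lies midway between the tips of the shut fingers; the grasp point (between the pads) lies 19 mm behind it (bot.grip_point_offset is the distance from the TCP to the grasp point, in m); z points along the fingers, y is the line along which they close (so a half turn about z gives the same grasp; the last joint's range is limited). The gripper opens to 87 mm and grips with 3 to 60 N. Pads are 19 mm wide; open, the fingers measure 117 mm over their backs; the gripper's body (75 mm by 190 mm) begins 51 mm behind the grasp point.
Start: joints at [-1.204, 0.333, 0.04, 1.465, -0.013, 1.343, -0.059], TCP at [0.292, 0.581, 0.223] pointing down, gripper open.
Joint ranges: [-2.58, 2.58], [-0.38, 2.09], [-1.3, 1.39], [0.25, 2.4], [-1.5, 4.64], [0.08, 2.09], [-2.65, 2.65]. Speed limits (rad/s): [2.22, 2.22, 2.79, 2.79, 3.14, 3.14, 3.14].

### API

Orientations are given as a unit quaternion [x, y, z, w].
In Python, from station import sense, vision, bot gives the robot as it stands.
- The arm moves only by the tool jog_arm, never from a script. Its arguments are lists of equal length, an entry for each row: "travel": the shift along the tool's x, y, z in units of 30 mm (1.0 is 30 mm), a list of three; "turn": the turn, a rotation vector about the tool's x, y, z in units of 6 degrees (1.0 is 6 degrees), a list of three; "jaw": the finger opening in mm, from 0 to 87. In form: {"travel": [[x, y, z], ...], "turn": [[wx, wy, wz], ...], "jaw": [jaw, ...]}. A call has 1 to 12 rows; each row is the pose to reach, as a shift and turn from the pose commanded when the call began, along the tool's axes at that moment; what a row does not reach only later rows make up. A row lasts 1/8 s, in which the tool goes at most 62.5 mm and 10.7 degrees, less where a joint would pass 70% of its speed; a pose out of reach is approached as far as the arm can. A call with a gripper value outside its range is refused whole. The fingers move at their own pace and stop on an object; "newtons" is the grip in N (left out, the last holds). Time passes only in rows, so rows that repeat a pose let the fingers close. It gives the time, the measured TCP pose, the force, the opening and the grip force at its end, in the units of the state.
- sense(): the state, without advancing time (a new reading comes with each control period).
- vision.camera(name): name is "side" or "top" or "wrist"; returns the picture (480x640x3 uint8, red, green, blue); there is no depth.
- vision.get_calibration(name): a dict with "camera_matrix" (3x3 intrinsics, pixels), "R" (3x3) and "t" (3): a world point X has camera coordinates R X + t. Camera axes: x right, y down, z forward; pixel columns grow to the right and rows downward; lengths in m; the calibration is good to about 2 mm. A picture is of the moment at which its call begins: read the wrist's pose just before it. get_calibration takes no time and is no camera call; for the wrist camera it gives the pose at the moment of the call.
- bot.job_done(): hands the job in; it is judged then, once.
Trained networks look in the newest picture that a camera, given by its name, has taken for a name from the list of things; names that differ only in an ending like _2 or _b are one class to them, and where a whole thing is asked for, a point or a joint stands for the part that bears it (a point fixed in the world has none). Each returns a list of dicts, best first, with "confidence" (0 to 1); they miss things now and then, are a little off and sometimes report something else, mostly with a low value. They report only what shows in the picture. A call takes as long as a camera call. They do not tell look-alikes from the thing itself.
- vision.find_in(camera, label): "centre" ([x, y, z] in m, in the coordinates of the camera as it stood for that picture, good to about 4 mm: the middle of the surface that is visible of it).
The state is a dict: "time_s": time; "joint_pos": joint angles; "qd": joint speeds; "joint_efforts": joint torques, N m; "ee_pos": TCP position; "orientation": TCP orientation; "force": force on the tool from outside, world axes, zero at the start; "torque": the same for the moment, N m; "width": finger opening in m; "gripper_force": force on a finger pad.
Only numpy, scipy, OpenCV 4.12 (cv2) and the standard library are available. Lean on these libraries where they do the work, as an engineer would, in place of code of your own. Each camera call takes 0.05 s, during which the arm holds its last target. There are 200 camera calls.

### The job

Lay out the kit for the next robot joint: put each of the four metal parts (two bearings, link bar, clevis bracket) on the foam pad that shows its own silhouette, the same way up as it lies now, resting flat, centred on the silhouette and turned to line up with it. Set the parts down rather than dropping them, and leave the glue bottle and the orange organiser where they are.

Things in the scene. Friction and masses are not known exactly. Their poses are not given: they have to be found in the camera images.
- large_bearing: Large steel ball bearing lying flat on the bench: a ring 64 mm in outer diameter, bore 28 mm, 20 mm high, about 0.34 kg. Origin: centre of its underside, z up along the ring's axis; its yaw means nothing.
- small_bearing: Small steel ball bearing lying flat on the bench: a ring 42 mm in outer diameter, bore 18 mm, 18 mm high, about 0.13 kg. Origin: centre of its underside, z up along the ring's axis; its yaw means nothing.
- link_bar: Aluminium link bar lying flat: a straight bar with round ends, 86 mm long along its x, 24 mm wide along its y, 18 mm high, with a dark bolt hole near each end; about 0.09 kg. Origin: centre of its underside, z up. A half turn about z makes no difference.
- clevis: Aluminium clevis bracket standing on its base like a U: base 56 mm along its x by 40 mm along its y, 8 mm thick; at each x end an upright cheek 9 mm thick, 40 mm wide along y, reaching 38 mm above the underside. The cheeks' outer faces are 56 mm apart along x. About 0.11 kg. Origin: centre of its underside, z up. A half turn about z makes no difference.
- pad_large_bearing: Fixed square pad of grey foam, 104 x 104 x 6 mm, lying on the bench, its top 6 mm above it; it carries a flat black silhouette, centred: a ring 68 mm in outer diameter with a grey 24 mm centre. Origin: centre of the pad's underside, z up; its yaw means nothing.
- pad_small_bearing: Fixed square pad of grey foam, 104 x 104 x 6 mm, lying on the bench, its top 6 mm above it; it carries a flat black silhouette, centred: a ring 46 mm in outer diameter with a grey 14 mm centre. Origin: centre of the pad's underside, z up; its yaw means nothing.
- pad_link_bar: Fixed square pad of grey foam, 104 x 104 x 6 mm, lying on the bench, its top 6 mm above it; it carries a flat black silhouette, centred: a bar with round ends, 90 mm long along the pad's x, 28 mm wide along its y, with two grey dots for the bolt holes. Origin: centre of the pad's underside, z up, x along the silhouette's length.
- pad_clevis: Fixed square pad of grey foam, 104 x 104 x 6 mm, lying on the bench, its top 6 mm above it; it carries a flat black silhouette, centred: a plain rectangle, 60 mm along the pad's x by 44 mm along its y. Origin: centre of the pad's underside, z up, x along the rectangle's long side.
- glue_bottle: Bystander: upright amber glue bottle, 60 mm in diameter, 170 mm tall, at the robot's right of the work. Not to be moved. Origin: centre of its underside.
- organiser_box: Bystander: closed orange parts organiser with a grey lid, about 118 x 172 x 46 mm, at the robot's left of the work. Not to be moved. Origin: centre of its underside.
There are look-alikes about, which are no part of the job. What is shaped like the link_bar but red is not meant. What is shaped like the pad_link_bar but pink is not meant.

How it is judged:
At the end, for the whole second after the job is handed in: Each part rests flat on its own pad (underside 3 to 10 mm above the pad's, tilted under 0.1 rad, right way up), its centre within 12 mm of the pad's, link bar and clevis within 0.2 rad of their silhouettes (either way round); all released and at rest (horizontal distance between large_bearing and pad_large_bearing below 0.012 m and z of large_bearing in the frame of pad_large_bearing between 0.003 and 0.01 m and angle between each of large_bearing, small_bearing, link_bar, clevis's own z axis and vertical below 0.1 rad and linear speed of each of large_bearing, small_bearing, link_bar, clevis below 0.02 m/s and angular speed of each of large_bearing, small_bearing, link_bar, clevis below 0.2 rad/s and contact force between each of large_bearing, small_bearing, link_bar, clevis and the fingers below 0.05 N and horizontal distance between small_bearing and pad_small_bearing below 0.012 m and z of small_bearing in the frame of pad_small_bearing between 0.003 and 0.01 m and horizontal distance between link_bar and pad_link_bar below 0.012 m and z of link_bar in the frame of pad_link_bar between 0.003 and 0.01 m and angle between the x axis of link_bar and the x axis of pad_link_bar, either way round below 0.2 rad and horizontal distance between clevis and pad_clevis below 0.012 m and z of clevis in the frame of pad_clevis between 0.003 and 0.01 m and angle between the x axis of clevis and the x axis of pad_clevis, either way round below 0.2 rad); the robot touches nothing.
It fails at once if a part is dropped from more than about 40 mm (moves faster than 0.9 m/s out of the gripper) ((linear speed of large_bearing above 0.9 m/s and contact force between large_bearing and the fingers below 0.02 N) or (linear speed of small_bearing above 0.9 m/s and contact force between small_bearing and the fingers below 0.02 N) or (linear speed of link_bar above 0.9 m/s and contact force between link_bar and the fingers below 0.02 N) or (linear speed of clevis above 0.9 m/s and contact force between clevis and the fingers below 0.02 N)).
It fails at once if the glue bottle is shifted by more than 20 mm or tipped (distance of glue_bottle from where it was at the start of the episode above 0.02 m or angle between glue_bottle's own z axis and vertical above 0.3 rad).
It fails at once if the organiser box is shifted by more than 20 mm or tipped (distance of organiser_box from where it was at the start of the episode above 0.02 m or angle between organiser_box's own z axis and vertical above 0.3 rad).
It also fails if it takes over 93 s, if anything falls off the work surface, if the arm or the gripper's body presses on something with over 40 N, if the wrist force passes 120 N, or if a joint passes its speed limit or range.

## Working session

There is one attempt and no reset: what is moved stays moved. The work goes in short steps, Python scripts to look and compute and a tool call to move; the robot and the scene stay as the last step left them, time stands still between calls to the robot, and variables do not carry over. Pictures are saved under pics/ and viewed, at most 14 in all, crops included, and the job is handed in when it is done.

Besides the shell and the picture viewer there is one more tool, called by a JSON object that holds its "method" and its "body". jog_arm: Moves the arm, as the interface text tells. Its arguments: {"type":"object","properties":{"travel":{"type":"array","items":{"type":"array","items":{"type":"number"}}},"turn":{"type":"array","items":{"type":"array","items":{"type":"number"}}},"jaw":{"type":"array","items":{"type":"number"}},"newtons":{"type":"number"}},"required":["travel","turn","jaw"]}

```bash
mkdir -p pics; ls; cat > h.py <<'E'
import numpy as np,cv2
from station import sense,vision,bot
def shot(n,f=None):
    im=np.array(vision.camera(n))
    if f: cv2.imwrite(f,im[:,:,::-1])
    return im
def toworld(n,c):
    k=vision.get_calibration(n);return np.array(k["R"]).T@(np.array(c)-np.array(k["t"]))
def pix(n,uv,z):
    k=vision.get_calibration(n);R=np.array(k["R"]);t=np.array(k["t"])
    d=R.T@np.linalg.inv(k["camera_matrix"])@np.array([uv[0],uv[1],1.]);o=-R.T@t
    return o+d*(z-o[2])/d[2]
def proj(n,X):
    k=vision.get_calibration(n);p=np.array(k["camera_matrix"])@(np.array(k["R"])@np.array(X)+np.array(k["t"]));return p[:2]/p[2]
E
python3 - <<'E'
from h import *
s=sense();print(s["time_s"],s["ee_pos"],s["orientation"],s["force"],s["width"],bot.grip_point_offset)
shot("top","pics/top0.png")
for l in ["large_bearing","small_bearing","link_bar","clevis","pad_large_bearing","pad_small_bearing","pad_link_bar","pad_clevis","glue_bottle","organiser_box"]:
    for r in vision.find_in("top",l):
        w=toworld("top",r["centre"]);print(l,round(r["confidence"],2),w.round(3),proj("top",w).round(0))
E
```

```text
pics
0.0 [0.29176976 0.58031284 0.2216525 ] [ 2.30833670e-01  9.72992891e-01 -7.96938504e-04 -1.26663775e-04] [-0.73212512 -0.14970985 -0.03107132] 0.08712893094418064 0.0187
large_bearing 0.92 [ 0.429 -0.236  0.019] [410. 301.]
small_bearing 0.48 [ 0.418 -0.082  0.019] [350. 307.]
link_bar 0.8 [0.342 0.295 0.017] [199. 341.]
link_bar 0.63 [0.435 0.232 0.022] [225. 303.]
link_bar 0.18 [ 0.637 -0.237  0.002] [405. 222.]
clevis 0.94 [0.448 0.066 0.008] [291. 297.]
pad_large_bearing 0.82 [ 0.639 -0.069  0.005] [341. 223.]
pad_large_bearing 0.19 [0.626 0.25  0.003] [219. 231.]
pad_small_bearing 0.68 [ 0.634 -0.238  0.006] [406. 223.]
pad_small_bearing 0.39 [0.623 0.251 0.009] [218. 231.]
pad_link_bar 0.96 [0.626 0.076 0.01 ] [286. 229.]
pad_link_bar 0.84 [ 0.832 -0.025  0.007] [322. 153.]
pad_clevis 0.57 [0.626 0.25  0.006] [219. 230.]
glue_bottle 0.73 [0.439 0.232 0.021] [225. 302.]
glue_bottle 0.65 [ 0.447 -0.448  0.113] [506. 287.]
organiser_box 0.68 [0.596 0.515 0.047] [110. 241.]
```

```bash
python3 - <<'E'
import cv2
im=cv2.imread("pics/top0.png")[120:375,80:530]
cv2.imwrite("pics/crop0.png",cv2.resize(im,(800,453),interpolation=cv2.INTER_CUBIC))
E
```

```text
(no output)
```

View pics/crop0.png

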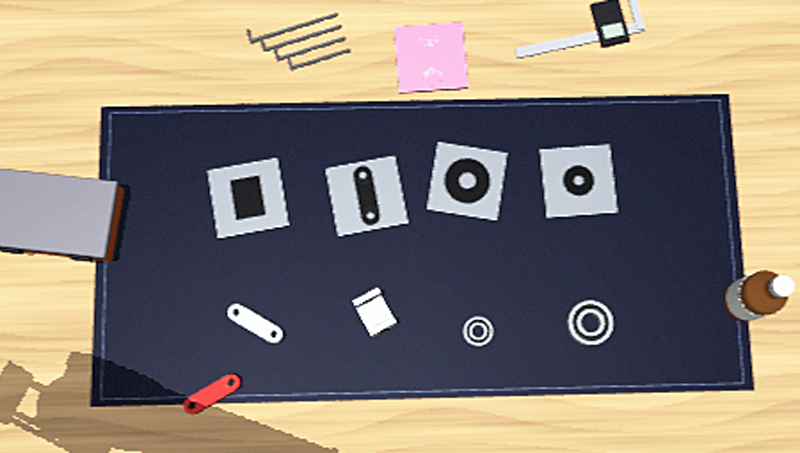

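The crop (1.78x enlarged) shows, in full-image pixels, two bar shapes: silver at (224,302) and red at (199,341). The silver one is the link bar. There are two bar pads: grey at (286,229) and pink at (322,153). The grey one is meant. The clevis is at (291,297), the small bearing at (349,306), the large bearing at (412,301), and the pads are in the row around v≈225. I'll measure next on a rectified enlargement.

```bash
cat >> h.py <<'E'
def rect(n,im,z,x0,x1,y0,y1,mm=1.0):
    # world-aligned picture: up=+x, left=+y
    W=int((y1-y0)*1000/mm);H=int((x1-x0)*1000/mm)
    src=np.float32([proj(n,[x1,y1,z]),proj(n,[x1,y0,z]),proj(n,[x0,y0,z]),proj(n,[x0,y1,z])])
    M=cv2.getPerspectiveTransform(src,np.float32([[0,0],[W,0],[W,H],[0,H]]))
    return cv2.warpPerspective(im,M,(W,H),flags=cv2.INTER_CUBIC)
def blobs(mask,x1,y1,mm=1.0,amin=300,amax=8000):
    out=[]
    for c in cv2.findContours(mask,cv2.RETR_CCOMP,cv2.CHAIN_APPROX_NONE)[0]:
        a=cv2.contourArea(c)*mm*mm
        if amin<a<amax:
            m=cv2.moments(c);(cx,cy),(w,h),_=cv2.minAreaRect(c)
            b=cv2.boxPoints(cv2.minAreaRect(c));e=max((b[1]-b[0],b[2]-b[1]),key=np.linalg.norm)
            yaw=np.degrees(np.arctan2(-e[0],-e[1]))%180   # world yaw of long side
            out.append((np.round([x1-cy*mm/1000,y1-cx*mm/1000],4),np.round([x1-m["m01"]/m["m00"]*mm/1000,y1-m["m10"]/m["m00"]*mm/1000],4),np.round(sorted((w*mm,h*mm)),1),round(yaw,1),round(a)))
    return out
E
python3 - <<'E'
from h import *
im=cv2.imread("pics/top0.png")
B=(0.38,0.72,-0.32,0.33)
r=rect("top",im,0.006,*B)
g=cv2.cvtColor(r,cv2.COLOR_BGR2GRAY)
print("pads");pads=(g>110).astype(np.uint8)*255
pads[:int((0.72-0.72)*1000)]=0
P=[b for b in blobs(pads,.72,.33,amin=300,amax=14000)]
for b in P:print(*b)
print("silh")
fill=np.zeros_like(pads)
cs=[c for c in cv2.findContours(pads,cv2.RETR_EXTERNAL,cv2.CHAIN_APPROX_NONE)[0] if cv2.contourArea(c)>7000]
cv2.drawContours(fill,cs,-1,255,-1)
for b in blobs(((g<110)&(fill>0)).astype(np.uint8)*255,.72,.33):print(*b)
print("parts z18")
for z in (.018,.020,.038):
    g2=cv2.cvtColor(rect("top",im,z,.36,.52,-.3,.33),cv2.COLOR_BGR2GRAY)
    print(z)
    for b in blobs((g2>110).astype(np.uint8)*255,.52,.33):print(*b)
cv2.imwrite("pics/rect0.png",r)
E
```

```text
pads
[ 0.4227 -0.0798] [ 0.4227 -0.0797] [42.4 43.1] 135.0 1412
[ 0.423 -0.08 ] [ 0.4229 -0.0799] [32. 34.] 0.0 360
[ 0.4315 -0.2415] [ 0.4314 -0.2416] [39. 41.] 90.0 1238
[ 0.431  -0.2415] [ 0.4311 -0.2415] [27.6 27.6] 135.0 594
[ 0.4315 -0.2415] [ 0.4312 -0.2416] [63. 65.] 90.0 3236
[ 0.4308 -0.2417] [ 0.4312 -0.2416] [51.6 52.3] 45.0 2132
[0.4416 0.2383] [0.4414 0.2383] [26.7 88.3] 58.4 2058
[0.4538 0.0679] [0.4531 0.0677] [43.8 60.4] 26.6 2256
[ 0.6435 -0.0715] [ 0.6433 -0.0719] [23. 25.] 90.0 451
[0.6241 0.0764] [0.6241 0.0764] [104.8 106.3] 99.7 10684
[0.6244 0.0765] [0.6245 0.0763] [29.3 90.4] 9.7 2304
[0.6245 0.2496] [0.6246 0.2495] [104.9 106.7] 99.6 10686
[0.625  0.2497] [0.6249 0.2497] [44.9 61.6] 9.5 2619
[ 0.6394 -0.2353] [ 0.6394 -0.2353] [104.5 106.6] 93.3 10696
[ 0.6393 -0.2356] [ 0.6397 -0.2355] [46.1 46.5] 26.6 1649
[ 0.6427 -0.0717] [ 0.6427 -0.0716] [104.8 106. ] 79.4 10694
[ 0.643  -0.0715] [ 0.6431 -0.0717] [67. 68.] 0.0 3586
silh
[0.625  0.2497] [0.6249 0.2497] [42.9 59.7] 9.5 2420
[ 0.6399 -0.2357] [ 0.6398 -0.2355] [44.3 44.3] 153.4 1517
[0.6244 0.0765] [0.62
[... 816 characters left out ...]
.2389] [26.9 27.6] 135.0 588
[ 0.4295 -0.2385] [ 0.429 -0.239] [63. 65.] 90.0 3188
[ 0.429 -0.239] [ 0.429  -0.2391] [50.9 52.3] 45.0 2094
[0.4393 0.2364] [0.4392 0.2364] [26.2 87.8] 58.5 2030
[0.4515 0.0675] [0.4509 0.0673] [43.4 59.5] 26.6 2214
0.038
[ 0.4187 -0.0774] [ 0.419  -0.0775] [41.1 42.5] 116.6 1362
[ 0.4195 -0.0775] [ 0.4192 -0.0775] [31. 33.] 0.0 342
[ 0.4275 -0.236 ] [ 0.4274 -0.2359] [37. 40.] 90.0 1182
[ 0.4272 -0.2358] [ 0.4273 -0.2357] [26.9 27.6] 45.0 572
[ 0.428  -0.2355] [ 0.4274 -0.2358] [62. 63.] 90.0 3095
[ 0.4272 -0.2358] [ 0.4273 -0.2359] [50.9 51.6] 45.0 2058
[0.4375 0.234 ] [0.4374 0.2339] [25.9 86.6] 58.2 1972
[0.4493 0.0669] [0.4488 0.0668] [42.5 59.5] 26.6 2160
```

View pics/rect0.png

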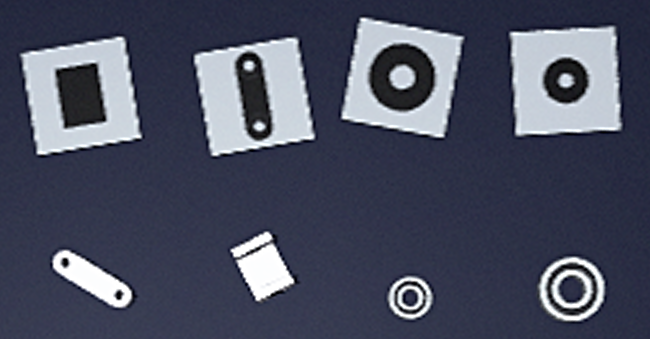

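The rectified view matches the numbers: pads in the top row, parts in the bottom row, and the silver bar at (92,278) is the link bar. I'll do the link bar first.

```bash
cat >> h.py <<'E'
from scipy.spatial.transform import Rotation as Ro
def plan(p,yaw):
    "TCP target p, tool y at world angle yaw (deg), pointing down -> travel, turn units"
    s=sense();R0=Ro.from_quat(s["orientation"]);a=np.radians(yaw)
    y=np.array([np.cos(a),np.sin(a),0]);z=np.array([0,0,-1.]);R1=Ro.from_matrix(np.c_[np.cross(y,z),y,z])
    tr=R0.inv().apply(np.array(p)-s["ee_pos"])/.03;tu=(R0.inv()*R1).as_rotvec(degrees=True)/6
    print("t",round(s["time_s"],2),"ee",np.round(s["ee_pos"],4),"travel",tr.round(2),"turn",tu.round(2),"w",round(s["width"],4),"gf",round(s["gripper_force"],1))
E
python3 - <<'E'
from h import *
plan([.4395,.2366,.14],-31.5)
E
```

```text
t 0.55 ee [0.2919 0.5807 0.2225] travel [-9.55 -8.04  2.75] turn [-0.   0.  15.8] w 0.0873 gf 0.0
```

{"method": "jog_arm", "body": {"travel": [[-1,-0.8,0.2],[-2.5,-2.1,0.7],[-4,-3.4,1.1],[-5.5,-4.7,1.6],[-7,-6,2],[-8.5,-7.2,2.4],[-9.55,-8.04,2.75],[-9.55,-8.04,2.75],[-9.55,-8.04,2.75],[-9.55,-8.04,2.75],[-9.55,-8.04,2.75],[-9.55,-8.04,2.75]], "turn": [[0,0,1.6],[0,0,3.2],[0,0,4.8],[0,0,6.4],[0,0,8],[0,0,9.6],[0,0,11.2],[0,0,12.8],[0,0,14.4],[0,0,15.8],[0,0,15.8],[0,0,15.8]], "jaw": [60,60,60,60,60,60,60,60,60,60,60,60], "newtons": 30}}

```text
time_s: 2.05
ee_pos: [0.4396, 0.2366, 0.1401]
orientation: [0.872, 0.49, 0.0, -0.0]
force: [-0.7, 0.6, -0.0]
width: 0.0598
gripper_force: 0.0
```

```bash
python3 - <<'E'
from h import *
plan([.4395,.2366,.004],-31.5)
im=shot("wrist","pics/w1.png")
for r in vision.find_in("wrist","link_bar"): print(r["confidence"],toworld("wrist",r["centre"]).round(4))
g=cv2.cvtColor(rect("wrist",im,.018,.36,.52,.15,.33),cv2.COLOR_RGB2GRAY)
for b in blobs((g>110).astype(np.uint8)*255,.52,.33):print(*b)
E
```

```text
t 2.05 ee [0.4396 0.2366 0.1401] travel [-0.   -0.    4.54] turn [ 0.   -0.    0.03] w 0.0598 gf 0.0
0.58 [0.4421 0.2394 0.0153]
[0.4409 0.2372] [0.4408 0.2375] [25.7 87.5] 59.0 1962
```

View pics/w1.png

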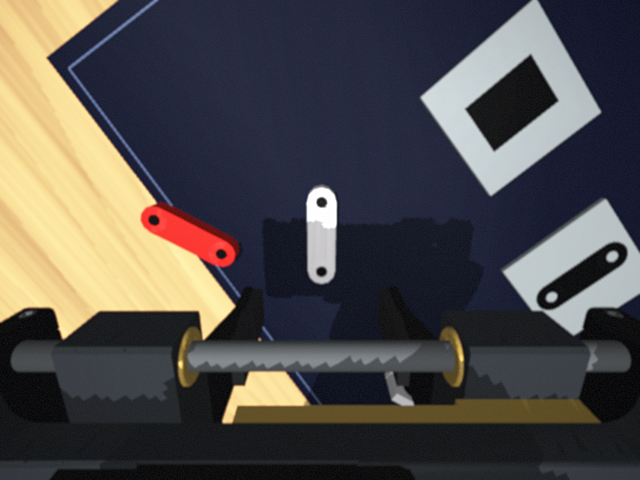

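The wrist view shows the silver bar at (321,235), lined up between the fingers, with the red bar clear at (190,237). I'll go down and grip.

{"method": "jog_arm", "body": {"travel": [[0,0,1],[0,0,2.2],[0,0,3.2],[0,0,4],[0,0,4.4],[0,0,4.54],[0,0,4.54],[0,0,4.54],[0,0,4.54],[0,0,4.54],[0,0,4.54],[0,0,4.54]], "turn": [[0,0,0],[0,0,0],[0,0,0],[0,0,0],[0,0,0],[0,0,0],[0,0,0],[0,0,0],[0,0,0],[0,0,0],[0,0,0],[0,0,0]], "jaw": [60,60,60,60,60,60,60,10,10,10,10,10], "newtons": 30}}

```text
time_s: 3.65
ee_pos: [0.4396, 0.2365, 0.0039]
orientation: [0.872, 0.489, 0.0, 0.0]
force: [-0.8, -0.3, 0.9]
width: 0.0236
gripper_force: 30.0
```

```bash
python3 - <<'E'
from h import *
plan([.6239,.0758,.08],-80.2)
E
```

```text
t 3.65 ee [0.4396 0.2365 0.0039] travel [-1.36  8.04 -2.54] turn [ 0.   -0.    8.12] w 0.0236 gf 30.0
```

{"method": "jog_arm", "body": {"travel": [[0,0,-1],[0,0,-2],[-0.1,0.8,-2.54],[-0.3,1.8,-2.54],[-0.5,2.9,-2.54],[-0.7,4,-2.54],[-0.9,5.1,-2.54],[-1.1,6.2,-2.54],[-1.25,7.2,-2.54],[-1.36,8.04,-2.54],[-1.36,8.04,-2.54],[-1.36,8.04,-2.54]], "turn": [[0,0,0],[0,0,0],[0,0,0.6],[0,0,1.6],[0,0,2.8],[0,0,4],[0,0,5.2],[0,0,6.4],[0,0,7.4],[0,0,8.12],[0,0,8.12],[0,0,8.12]], "jaw": [10,10,10,10,10,10,10,10,10,10,10,10]}}

```text
time_s: 5.15
ee_pos: [0.6233, 0.0753, 0.0789]
orientation: [0.996, 0.085, -0.001, 0.0]
force: [-0.4, 1.1, -0.4]
width: 0.0239
gripper_force: 30.0
```

```bash
python3 - <<'E'
from h import *
plan([.6238,.0758,.0105],-80.2)
im=shot("wrist","pics/w2.png")
for z in (.0875,.006):
  g=cv2.cvtColor(rect("wrist",im,z,.52,.72,-.02,.17),cv2.COLOR_RGB2GRAY)
  cv2.imwrite("pics/r2_%d.png"%(z*1e4),g)
E
```

```text
t 5.15 ee [0.6233 0.0753 0.0789] travel [ 0.02 -0.01  2.28] turn [ 0.    0.02 -0.01] w 0.0239 gf 30.0
```

View pics/w2.png

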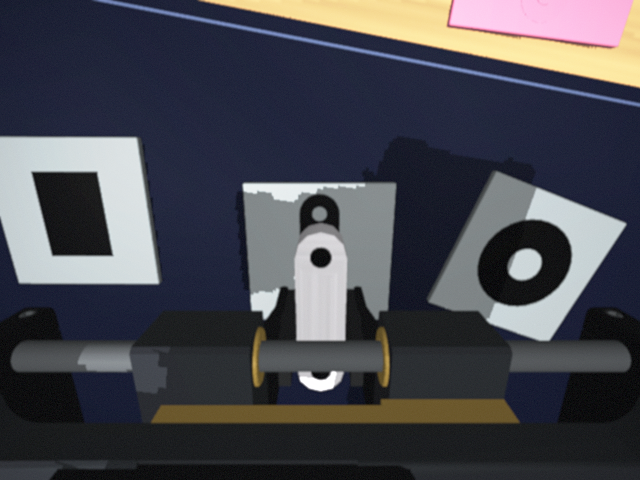

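The bar at (320,305) is lined up with the silhouette under it. I'll set it down.

{"method": "jog_arm", "body": {"travel": [[0,0,0.6],[0,0,1.3],[0,0,1.8],[0,0,2.1],[0,0,2.3],[0,0,2.3],[0,0,2.3],[0,0,2.3],[0,0,2.3],[0,0,2.3],[0,0,1.5],[0,0,0.2]], "turn": [[0,0,0],[0,0,0],[0,0,0],[0,0,0],[0,0,0],[0,0,0],[0,0,0],[0,0,0],[0,0,0],[0,0,0],[0,0,0],[0,0,0]], "jaw": [10,10,10,10,10,10,45,45,45,45,60,87]}}

```text
time_s: 6.7
ee_pos: [0.6229, 0.0756, 0.0736]
orientation: [0.996, 0.085, -0.001, 0.0]
force: [-0.0, 0.2, -0.5]
width: 0.058
gripper_force: 0.0
```

```bash
python3 - <<'E'
from h import *
plan([.4505,.0675,.15],26.6-180)
plan([.4505,.0675,.15],26.6)
print(sense()["joint_pos"])
E
```

```text
t 6.7 ee [0.6229 0.0756 0.0736] travel [-5.72 -0.71 -2.53] turn [ 0.02  0.02 12.2 ] w 0.058 gf 0.0
t 6.7 ee [0.6229 0.0756 0.0736] travel [-5.72 -0.71 -2.53] turn [ -0.02   0.02 -17.8 ] w 0.058 gf 0.0
[-0.66184089  0.4585573   0.60423605  1.7106858  -0.29067225  1.06616734
 -1.36306856]
```

{"method": "jog_arm", "body": {"travel": [[0,0,-1],[0,0,-2],[-0.6,0,-2.53],[-1.5,-0.1,-2.53],[-2.4,-0.3,-2.53],[-3.3,-0.4,-2.53],[-4.2,-0.5,-2.53],[-5,-0.6,-2.53],[-5.72,-0.71,-2.53],[-5.72,-0.71,-2.53],[-5.72,-0.71,-2.53],[-5.72,-0.71,-2.53]], "turn": [[0,0,-0.5],[0,0,-2],[0,0,-3.7],[0,0,-5.4],[0,0,-7.1],[0,0,-8.8],[0,0,-10.5],[0,0,-12.2],[0,0,-13.9],[0,0,-15.6],[0,0,-17.2],[0,0,-17.8]], "jaw": [87,87,87,87,87,87,87,87,87,87,87,87]}}

```text
time_s: 8.2
ee_pos: [0.4512, 0.0675, 0.1501]
orientation: [0.524, 0.852, 0.0, 0.0]
force: [-0.1, 0.8, -0.4]
width: 0.0872
gripper_force: 0.0
```

```bash
python3 - <<'E'
from h import *
plan([.4505,.0675,.008],26.6)
im=shot("wrist","pics/w3.png")
for z in (.038,):
  g=rect("wrist",im,z,.36,.54,-.03,.16,.5)
  cv2.imwrite("pics/r3.png",g[:,:,::-1])
  print(*blobs((cv2.cvtColor(g,cv2.COLOR_RGB2GRAY)>110).astype(np.uint8)*255,.54,.16,.5),sep="\n")
E
```

```text
t 8.2 ee [0.4512 0.0675 0.1501] travel [ 0.01 -0.02  4.74] turn [ 0.   -0.    0.03] w 0.0872 gf 0.0
(array([0.4491, 0.07  ]), array([0.4479, 0.0726]), array([47.9, 57.5]), np.float32(26.6), 2273)
(array([ 0.517 , -0.0182]), array([ 0.525, -0.022]), array([22.5, 46. ]), np.float32(0.0), 508)
```

View pics/r3.png

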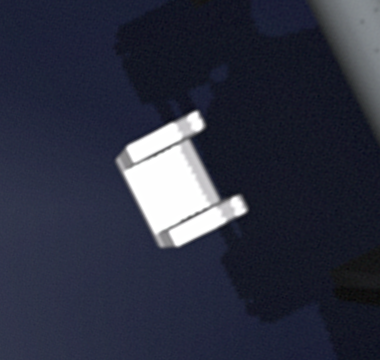

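The clevis cheek tops are centred at crop (186,179), which is world (0.4505, 0.067), yaw 26.6°. That agrees with the plan, so I'll go down and grip across the cheeks.

{"method": "jog_arm", "body": {"travel": [[0,0,1],[0,0,2.2],[0,0,3.2],[0,0,4],[0,0,4.5],[0,0,4.74],[0,0,4.74],[0,0,4.74],[0,0,4.74],[0,0,4.74],[0,0,4.74],[0,0,4.74]], "turn": [[0,0,0],[0,0,0],[0,0,0],[0,0,0],[0,0,0],[0,0,0],[0,0,0],[0,0,0],[0,0,0],[0,0,0],[0,0,0],[0,0,0]], "jaw": [87,87,87,87,87,87,87,45,45,45,45,45], "newtons": 25}}

```text
time_s: 9.75
ee_pos: [0.4513, 0.0676, 0.0079]
orientation: [0.526, 0.851, 0.0, 0.0]
force: [-0.3, -1.0, 2.5]
width: 0.0559
gripper_force: 25.0
```

```bash
python3 - <<'E'
from h import *
plan([.625,.2497,.09],9.5)
E
```

```text
t 9.75 ee [0.4513 0.0676 0.0079] travel [ 2.84  7.89 -2.73] turn [ 0.   -0.    2.85] w 0.0559 gf 25.0
```

{"method": "jog_arm", "body": {"travel": [[0,0,-0.8],[0,0,-1.8],[0.2,0.5,-2.73],[0.6,1.6,-2.73],[1,2.7,-2.73],[1.4,3.8,-2.73],[1.8,4.9,-2.73],[2.2,6,-2.73],[2.55,7.1,-2.73],[2.84,7.89,-2.73],[2.84,7.89,-2.73],[2.84,7.89,-2.73]], "turn": [[0,0,0],[0,0,0],[0,0,0.4],[0,0,0.8],[0,0,1.2],[0,0,1.6],[0,0,2],[0,0,2.4],[0,0,2.7],[0,0,2.85],[0,0,2.85],[0,0,2.85]], "jaw": [45,45,45,45,45,45,45,45,45,45,45,45]}}

```text
time_s: 11.25
ee_pos: [0.6242, 0.2487, 0.0891]
orientation: [0.646, 0.763, -0.001, -0.0]
force: [-0.0, 0.5, -1.4]
width: 0.056
gripper_force: 25.0
```

```bash
python3 - <<'E'
from h import *
plan([.625,.2497,.0145],9.5)
E
```

```text
t 11.25 ee [0.6242 0.2487 0.0891] travel [0.03 0.03 2.49] turn [-0.01  0.01 -0.  ] w 0.056 gf 25.0
```

{"method": "jog_arm", "body": {"travel": [[0,0,0.6],[0,0,1.3],[0,0,1.9],[0,0,2.3],[0,0,2.5],[0,0,2.5],[0,0,2.5],[0,0,2.5],[0,0,2.5],[0,0,2.5],[0,0,1.7],[0,0,0.5]], "turn": [[0,0,0],[0,0,0],[0,0,0],[0,0,0],[0,0,0],[0,0,0],[0,0,0],[0,0,0],[0,0,0],[0,0,0],[0,0,0],[0,0,0]], "jaw": [45,45,45,45,45,45,80,80,80,80,80,80]}}

```text
time_s: 12.75
ee_pos: [0.6238, 0.2494, 0.0742]
orientation: [0.646, 0.763, -0.001, -0.0]
force: [0.3, 0.7, 0.6]
width: 0.0799
gripper_force: 0.0
```

```bash
python3 - <<'E'
from h import *
plan([.4205,-.0788,.14],-11)
plan([.4205,-.0788,.14],9.5)
print(sense()["joint_pos"])
E
```

```text
t 12.75 ee [0.6238 0.2494 0.0742] travel [-9.67 -8.49 -2.17] turn [-0.02  0.01  3.41] w 0.0799 gf 0.0
t 12.75 ee [0.6238 0.2494 0.0742] travel [-9.67 -8.49 -2.17] turn [-0.02  0.01 -0.  ] w 0.0799 gf 0.0
[-0.75306861  0.51058392  0.41406306  1.58408534 -0.22245736  1.09645723
 -0.11785317]
```

{"method": "jog_arm", "body": {"travel": [[0,0,-1.2],[-0.5,-0.4,-2.17],[-2,-1.7,-2.17],[-3.5,-3,-2.17],[-5,-4.4,-2.17],[-6.5,-5.7,-2.17],[-8,-7,-2.17],[-9.2,-8,-2.17],[-9.67,-8.49,-2.17],[-9.67,-8.49,-2.17],[-9.67,-8.49,-2.17],[-9.67,-8.49,-2.17]], "turn": [[0,0,0],[0,0,0.3],[0,0,0.8],[0,0,1.4],[0,0,2],[0,0,2.6],[0,0,3],[0,0,3.3],[0,0,3.41],[0,0,3.41],[0,0,3.41],[0,0,3.41]], "jaw": [70,70,70,70,70,70,70,70,70,70,70,70]}}

```text
time_s: 14.25
ee_pos: [0.422, -0.0774, 0.1397]
orientation: [0.771, 0.637, -0.0, 0.0]
force: [0.2, -0.3, -0.2]
width: 0.0703
gripper_force: 0.0
```

```bash
python3 - <<'E'
from h import *
plan([.4205,-.0788,.004],-11)
im=shot("wrist","pics/w4.png")
for r in vision.find_in("wrist","small_bearing"): print(r["confidence"],toworld("wrist",r["centre"]).round(4))
g=cv2.cvtColor(rect("wrist",im,.018,.36,.48,-.14,-.02,.5),cv2.COLOR_RGB2GRAY)
print(*blobs((g>110).astype(np.uint8)*255,.48,-.02,.5),sep="\n")
shot("top","pics/top4.png")
E
```

```text
t 14.25 ee [ 0.422  -0.0774  0.1397] travel [-0.05 -0.04  4.52] turn [-0.    0.01  0.02] w 0.0703 gf 0.0
0.84 [ 0.4255 -0.0715  0.0187]
(array([ 0.4212, -0.079 ]), array([ 0.4214, -0.0789]), array([25.5, 25.7]), np.float32(63.4), 506)
(array([ 0.4214, -0.0788]), array([ 0.4214, -0.0787]), array([41.4, 42.1]), np.float32(61.4), 1363)
(array([ 0.4213, -0.0798]), array([ 0.4212, -0.0798]), array([33.2, 33.4]), np.float32(128.7), 873)
```

View pics/w4.png

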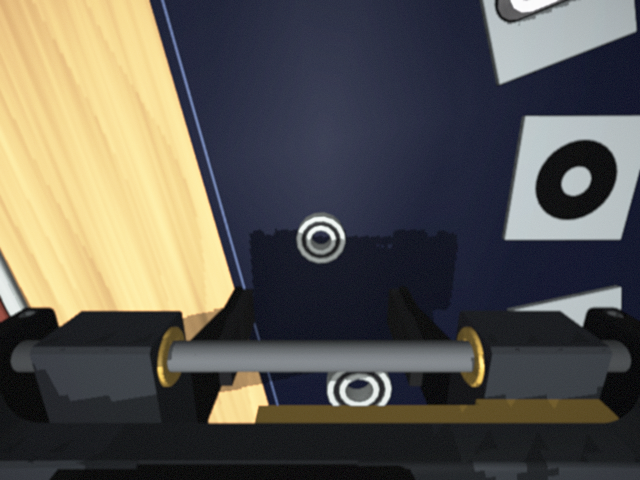

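The wrist view shows the small bearing at (321,238), centred between the fingers. I'll go down and grip.

{"method": "jog_arm", "body": {"travel": [[0,0,1],[0,0,2.2],[0,0,3.2],[0,0,4],[0,0,4.4],[0,0,4.53],[0,0,4.53],[0,0,4.53],[0,0,4.53],[0,0,4.53],[0,0,4.53],[0,0,4.53]], "turn": [[0,0,0],[0,0,0],[0,0,0],[0,0,0],[0,0,0],[0,0,0],[0,0,0],[0,0,0],[0,0,0],[0,0,0],[0,0,0],[0,0,0]], "jaw": [70,70,70,70,70,70,70,30,30,30,30,30], "newtons": 30}}

```text
time_s: 15.9
ee_pos: [0.4216, -0.0784, 0.0041]
orientation: [0.771, 0.636, 0.0, 0.0]
force: [-1.4, 0.9, 4.0]
width: 0.0413
gripper_force: 30.0
```

```bash
python3 - <<'E'
from h import *
plan([.6395,-.2355,.08],-20)
E
```

```text
t 15.9 ee [ 0.4216 -0.0784  0.0041] travel [-3.76  8.13 -2.53] turn [ 0.  -0.   1.5] w 0.0413 gf 30.0
```

{"method": "jog_arm", "body": {"travel": [[0,0,-1],[0,0,-2],[-0.3,0.6,-2.53],[-0.8,1.7,-2.53],[-1.3,2.8,-2.53],[-1.8,3.9,-2.53],[-2.3,5,-2.53],[-2.8,6.1,-2.53],[-3.3,7.2,-2.53],[-3.76,8.13,-2.53],[-3.76,8.13,-2.53],[-3.76,8.13,-2.53]], "turn": [[0,0,0],[0,0,0],[0,0,0.2],[0,0,0.4],[0,0,0.6],[0,0,0.8],[0,0,1],[0,0,1.2],[0,0,1.4],[0,0,1.5],[0,0,1.5],[0,0,1.5]], "jaw": [30,30,30,30,30,30,30,30,30,30,30,30]}}

```text
time_s: 17.4
ee_pos: [0.6386, -0.2353, 0.0791]
orientation: [0.819, 0.574, -0.001, -0.001]
force: [0.0, 0.6, -1.2]
width: 0.0415
gripper_force: 30.0
```

```bash
python3 - <<'E'
from h import *
plan([.6395,-.2355,.0106],-20)
E
```

```text
t 17.4 ee [ 0.6386 -0.2353  0.0791] travel [0.01 0.04 2.28] turn [-0.01  0.    0.  ] w 0.0415 gf 30.0
```

{"method": "jog_arm", "body": {"travel": [[0,0,0.6],[0,0,1.3],[0,0,1.8],[0,0,2.1],[0,0,2.29],[0,0,2.29],[0,0,2.29],[0,0,2.29],[0,0,2.29],[0,0,2.29],[0,0,1.5],[0,0,0.2]], "turn": [[0,0,0],[0,0,0],[0,0,0],[0,0,0],[0,0,0],[0,0,0],[0,0,0],[0,0,0],[0,0,0],[0,0,0],[0,0,0],[0,0,0]], "jaw": [30,30,30,30,30,30,65,65,65,65,75,87]}}

```text
time_s: 18.9
ee_pos: [0.6387, -0.2355, 0.0748]
orientation: [0.819, 0.574, -0.001, -0.001]
force: [0.6, 0.1, 0.6]
width: 0.0779
gripper_force: 0.0
```

```bash
python3 - <<'E'
from h import *
plan([.4292,-.2393,.14],-20)
E
```

```text
t 18.9 ee [ 0.6387 -0.2355  0.0748] travel [-2.51 -6.52 -2.16] turn [-0.02  0.    0.  ] w 0.0779 gf 0.0
```

{"method": "jog_arm", "body": {"travel": [[0,0,-1.2],[-0.2,-0.5,-2.16],[-0.6,-1.6,-2.16],[-1.1,-2.8,-2.16],[-1.6,-4.1,-2.16],[-2.1,-5.4,-2.16],[-2.4,-6.2,-2.16],[-2.51,-6.52,-2.16],[-2.51,-6.52,-2.16],[-2.51,-6.52,-2.16],[-2.51,-6.52,-2.16]], "turn": [[0,0,0],[0,0,0],[0,0,0],[0,0,0],[0,0,0],[0,0,0],[0,0,0],[0,0,0],[0,0,0],[0,0,0],[0,0,0]], "jaw": [87,87,87,87,87,87,87,87,87,87,87]}}

```text
time_s: 20.27
ee_pos: [0.4305, -0.2396, 0.1386]
orientation: [0.819, 0.574, -0.0, 0.0]
force: [-0.6, 0.6, -0.0]
width: 0.0869
gripper_force: 0.0
```

```bash
python3 - <<'E'
from h import *
plan([.4297,-.2395,.0045],-20)
im=shot("wrist","pics/w5.png")
g=cv2.cvtColor(rect("wrist",im,.020,.36,.50,-.30,-.17,.5),cv2.COLOR_RGB2GRAY)
print(*blobs((g>110).astype(np.uint8)*255,.50,-.17,.5),sep="\n")
E
```

```text
t 20.27 ee [ 0.4305 -0.2396  0.1386] travel [-0.   -0.02  4.47] turn [-0.    0.01  0.01] w 0.0869 gf 0.0
(array([ 0.4298, -0.2386]), array([ 0.4298, -0.2385]), array([38.6, 39.2]), np.float32(71.6), 1188)
(array([ 0.4298, -0.2392]), array([ 0.4295, -0.2392]), array([27.5, 27.5]), np.float32(0.0), 594)
(array([ 0.4297, -0.2383]), array([ 0.4299, -0.2383]), array([63.1, 63.3]), np.float32(38.7), 3120)
(array([ 0.4292, -0.2392]), array([ 0.4294, -0.2392]), array([51.5, 51.5]), np.float32(0.0), 2086)
```

View pics/w5.png

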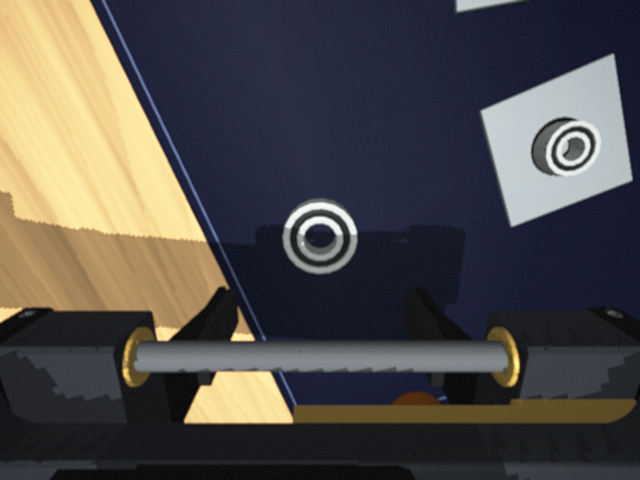

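The large bearing at (320,236) is centred between the fingers, and the small bearing is on its pad at (567,148). I'll go down and grip.

{"method": "jog_arm", "body": {"travel": [[0,0,1],[0,0,2.2],[0,0,3.2],[0,0,4],[0,0,4.35],[0,0,4.47],[0,0,4.47],[0,0,4.47],[0,0,4.47],[0,0,4.47],[0,0,4.47],[0,0,4.47]], "turn": [[0,0,0],[0,0,0],[0,0,0],[0,0,0],[0,0,0],[0,0,0],[0,0,0],[0,0,0],[0,0,0],[0,0,0],[0,0,0],[0,0,0]], "jaw": [87,87,87,87,87,87,87,50,50,50,50,50], "newtons": 45}}

```text
time_s: 21.82
ee_pos: [0.4299, -0.2395, 0.0047]
orientation: [0.819, 0.574, 0.0, -0.0]
force: [-1.7, 1.0, 5.6]
width: 0.0621
gripper_force: 45.0
```

```bash
python3 - <<'E'
from h import *
plan([.643,-.0716,.08],-10)
E
```

```text
t 21.82 ee [ 0.4299 -0.2395  0.0047] travel [ 7.69  4.76 -2.51] turn [ 0.   -0.   -1.66] w 0.0621 gf 45.0
```

{"method": "jog_arm", "body": {"travel": [[0,0,-0.8],[0,0,-1.8],[0.5,0.3,-2.51],[1.5,0.9,-2.51],[2.5,1.5,-2.51],[3.5,2.2,-2.51],[4.5,2.8,-2.51],[5.5,3.4,-2.51],[6.5,4,-2.51],[7.3,4.5,-2.51],[7.69,4.76,-2.51],[7.69,4.76,-2.51]], "turn": [[0,0,0],[0,0,0],[0,0,-0.2],[0,0,-0.4],[0,0,-0.6],[0,0,-0.8],[0,0,-1],[0,0,-1.2],[0,0,-1.4],[0,0,-1.6],[0,0,-1.66],[0,0,-1.66]], "jaw": [50,50,50,50,50,50,50,50,50,50,50,50]}}

```text
time_s: 23.32
ee_pos: [0.6427, -0.0704, 0.0783]
orientation: [0.766, 0.643, -0.001, -0.001]
force: [-0.9, -0.8, -4.3]
width: 0.0619
gripper_force: 45.0
```

```bash
python3 - <<'E'
from h import *
plan([.643,-.0716,.0112],-10)
E
```

```text
t 23.32 ee [ 0.6427 -0.0704  0.0783] travel [-0.04  0.02  2.24] turn [-0.02  0.01  0.01] w 0.0619 gf 45.0
```

{"method": "jog_arm", "body": {"travel": [[0,0,0.6],[0,0,1.3],[0,0,1.8],[0,0,2.1],[0,0,2.26],[0,0,2.26],[0,0,2.26],[0,0,2.26],[0,0,2.26],[0,0,2.26],[0,0,1.5],[0,0,0.2]], "turn": [[0,0,0],[0,0,0],[0,0,0],[0,0,0],[0,0,0],[0,0,0],[0,0,0],[0,0,0],[0,0,0],[0,0,0],[0,0,0],[0,0,0]], "jaw": [50,50,50,50,50,50,87,87,87,87,87,87]}}

```text
time_s: 24.82
ee_pos: [0.6421, -0.0715, 0.0747]
orientation: [0.766, 0.643, -0.001, -0.0]
force: [0.2, 1.1, 0.1]
width: 0.0868
gripper_force: 0.0
```

{"method": "jog_arm", "body": {"travel": [[0,0,-1],[0,0,-2],[0,-0.5,-3],[0,-1.5,-3],[0,-2.7,-3],[0,-4,-3],[0,-5.2,-3],[0,-6,-3],[0,-6,-3],[0,-6,-3]], "turn": [[0,0,0],[0,0,0],[0,0,0],[0,0,0],[0,0,0],[0,0,0],[0,0,0],[0,0,0],[0,0,0],[0,0,0]], "jaw": [87,87,87,87,87,87,87,87,87,87]}}

```text
time_s: 26.08
ee_pos: [0.4665, -0.0404, 0.1648]
orientation: [0.766, 0.643, 0.001, 0.0]
force: [0.2, 0.6, -0.8]
width: 0.0871
gripper_force: 0.0
```

```bash
python3 - <<'E'
from h import *
s=sense();print(s["time_s"],s["ee_pos"],s["width"],s["force"])
im=shot("top")
B=(.56,.72,-.3,.32)
for z in (.024,.026,.044):
  r=rect("top",im,z,*B);g=cv2.cvtColor(r,cv2.COLOR_RGB2GRAY)
  print(z,*blobs((g>215).astype(np.uint8)*255,.72,.32),sep="\n")
r=rect("top",im,.024,*B);cv2.imwrite("pics/end.png",cv2.resize(r[:,:,::-1],None,fx=1.29,fy=1.29))
E
```

```text
26.075 [ 0.46648613 -0.04037521  0.16475458] 0.08707658385501912 [ 0.16177358  0.62625838 -0.7761016 ]
0.024
(array([0.5814, 0.2405]), array([0.5769, 0.2418]), array([ 30.4, 103. ]), np.float32(92.9), 338)
(array([0.5993, 0.0722]), array([0.5837, 0.0669]), array([ 58. , 101.5]), np.float32(99.8), 572)
(array([0.6215, 0.25  ]), array([0.6215, 0.248 ]), array([40.1, 46.3]), np.float32(98.7), 1459)
(array([ 0.639 , -0.2365]), array([ 0.639 , -0.2364]), array([22., 23.]), np.float32(90.0), 411)
(array([ 0.6395, -0.237 ]), array([ 0.6394, -0.2369]), array([39., 40.]), np.float32(90.0), 1252)
(array([ 0.639 , -0.2365]), array([ 0.639 , -0.2364]), array([36.1, 36.1]), np.float32(135.0), 1034)
(array([ 0.6465, -0.071 ]), array([ 0.6453, -0.0714]), array([29., 38.]), np.float32(90.0), 890)
(array([ 0.6453, -0.0713]), array([ 0.6447, -0.0713]), array([25.8, 32.2]), np.float32(86.8), 646)
(array([ 0.653 , -0.0715]), array([ 0.6595, -0.0723]), array([42., 61.]), np.float32(90.0), 348)
(array([0.6263, 0.0772]), array([0.6291, 0.0766]), array([ 88.4, 101.1]), np.float32(99.3), 1990)
0.026
(array([
[... 1134 characters left out ...]
p.float32(98.1), 1426)
(array([ 0.634, -0.233]), array([ 0.6343, -0.233 ]), array([22., 22.]), np.float32(90.0), 396)
(array([ 0.6345, -0.234 ]), array([ 0.6347, -0.2334]), array([39., 40.]), np.float32(90.0), 1218)
(array([ 0.634, -0.233]), array([ 0.6343, -0.2328]), array([35.4, 35.4]), np.float32(135.0), 996)
(array([ 0.6415, -0.0695]), array([ 0.6405, -0.0701]), array([29., 37.]), np.float32(90.0), 868)
(array([ 0.6405, -0.0695]), array([ 0.6399, -0.0699]), array([25., 31.]), np.float32(90.0), 628)
(array([ 0.648 , -0.0705]), array([ 0.6542, -0.0711]), array([42., 59.]), np.float32(90.0), 342)
(array([0.6217, 0.0765]), array([0.6245, 0.076 ]), array([87.4, 99.8]), np.float32(99.7), 1928)
```

View pics/end.png

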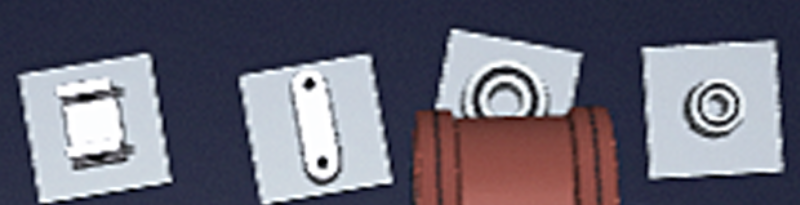

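The end view shows the clevis at (95,122), the link bar at (317,125), the large bearing at (503,92, partly hidden by the arm) and the small bearing at (714,107). Each sits centred and lined up on its own pad, within about 3 mm. I'll hand it in.

```bash
python3 -c "
from station import bot
print(bot.job_done())"
```

```text
the job is handed in; nothing more can be done
None
```

All four parts are set down on their own pads, centred to within about 3 mm and lined up with their silhouettes, and the job was handed in at about 26 s; no verdict was returned.

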